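# Fetch the tin from the pedal dispenser into the proofing dish

## Robot

A 6-joint arm with a two-finger parallel gripper is mounted at the origin on the work surface. World frame = base frame: x ahead of the robot, y to its left, z up, the work surface at z = 0. Lengths are in m, angles in rad, forces in N, time in s.
With the tool pointing down it reaches from about 0.375 to 0.925 m from the base axis. Payload 5.7 kg.
Tool frame: the origin (TCP) lies midway between the tips of the shut fingers; the grasp point (between the pads) lies 19 mm behind it; z points along the fingers, y is the line along which they close (so a half turn about z gives the same grasp; the last joint's range is limited). The gripper opens to 88 mm and grips with 3 to 60 N. Pads are 20 mm wide; open, the fingers measure 115 mm over their backs; the gripper's body (75 mm by 178 mm) begins 61 mm behind the grasp point.
Start: joints at [-1.244, 0.359, 1.51, -0, 1.272, -0.115], TCP at [0.257, -0.542, 0.223] pointing down, gripper open.
Joint ranges: [-2.97, 2.97], [-1.01, 2.36], [0.21, 2.38], [-0.96, 4.11], [0.2, 2.71], [-2.98, 2.98]. Speed limits (rad/s): [2.39, 2.39, 3.14, 3.14, 3.14, 3.14].

## Interface

Orientations are given as a unit quaternion [x, y, z, w].
In Python, from bench import move_ptp, servo_line, goto_joints, move_gripper, sleep, inverse_kinematics, capture, PlanningError, close_job, spot_in, silhouettes, current_clock, current_joint_pos, current_qvel, current_joint_torque, current_position, current_orientation, current_force, current_torque, current_finger_gap, current_grip_force gives the robot as it stands. Calls block until the motion is done:
- move_ptp(position, orientation): joint-space move of the TCP to a pose.
- servo_line(position, orientation=None, rate=0.15, contact_N=None): straight line of the TCP; orientation=None keeps the orientation; rate is the mean speed in m/s. With contact_N (N) it stops when the force on the tool has changed by that much, and returns True; else False.
- goto_joints(angles): joint-space move.
- move_gripper(opening): finger opening in m; the grip force is fixed at half the most; returns when the fingers have stopped.
- sleep(seconds).
- inverse_kinematics(position, orientation): joint angles nearest the present ones, or None.
- capture(name): name is "scene" or "top"; returns a dict with "image" (420x560x3 uint8, blue, green, red), "range_z" (420x560 float32, m along the optical axis (not along the pixel's ray), 0 where there is no reading), "intrinsics" (3x3 intrinsics, pixels), "R" (3x3) and "t" (3): a world point X has camera coordinates R X + t. Camera axes: x right, y down, z forward; pixel columns grow to the right and rows downward; lengths in m; the calibration is good to about 2 mm. A picture is of the moment at which its call begins.
A pose or a line that the arm cannot do raises PlanningError and nothing moves.
- close_job(): hands the job in; it is judged then, once.
Trained networks look in the newest picture that a camera, given by its name, has taken for a name from the list of things; names that differ only in an ending like _2 or _b are one class to them, and where a whole thing is asked for, a point or a joint stands for the part that bears it (a point fixed in the world has none). Each returns a list of dicts, best first, with "conf" (0 to 1); they miss things now and then, are a little off and sometimes report something else, mostly with a low value. They report only what shows in the picture. A call takes as long as a camera call. They do not tell look-alikes from the thing itself.
- spot_in(camera, query): "xy" ([column, row] in pixels, amid what is visible of it).
- silhouettes(camera, query): "region" (420x560 bool, what is visible of it) and "xy" ([column, row] in pixels, amid what is visible of it).
Readings, each from a call of its own:
- current_clock(): time.
- current_joint_pos(): joint angles.
- current_qvel(): joint speeds.
- current_joint_torque(): joint torques, N m.
- current_position(): TCP position.
- current_orientation(): TCP orientation.
- current_force(): force on the tool from outside, world axes, zero at the start.
- current_torque(): the same for the moment, N m.
- current_finger_gap(): finger opening in m.
- current_grip_force(): force on a finger pad.
Only numpy, scipy, OpenCV 4.12 (cv2) and the standard library are available. Lean on these libraries where they do the work, as an engineer would, in place of code of your own. Each camera call takes 0.05 s, during which the arm holds its last target. There are 200 camera calls.

## Task

Slide the grey dish along the counter between the dispenser's low guides and under its spout until it is fully home against the stop, and let go of it. Then press the dispenser's spring pedal all the way down onto its stop with the gripper, firmly but without forcing it, and hold it there for about a second so that the tin rolls out into the dish; then let the pedal come back up. The tin must end up lying in the dish with the dish still home, the tin itself never touched by the robot, and the other kitchen things left where they are.

Things in the scene. Friction and masses are not known exactly. Their poses are not given: they have to be found in the camera images.
- dispenser: Fixed white-painted steel gravity dispenser for one tin. Origin on the counter under the middle of its ramp's low end; y points up the ramp (horizontally), z up. Ramp 94 mm wide (x), y 0 to 210 mm, climbing 12 degrees from 75 mm height; back plate 165 mm high at y 208. Past the low end a 100 mm wide spout reaches y -36 mm, underside at least 52 mm above the counter. Pedal on the -x side
- bay (a point): point on the counter where the dish's centre is when home (dispenser x 0, y -85 mm). The bay lies under the spout, open towards -y, between two guides 12 mm high, 8 mm thick, inner faces at x +-71 mm, y 0 to -130 mm. The dish stops against an upright plate 50 mm high with its face at y 0
- pedal (a joint): bare steel spring pedal: 0 = up (rest), grows when pressed, hard stop at 0.21 rad (tread centre 16 mm lower). Hinge along the dispenser's x at its y 60, z 85 mm. Mid-tread force about 4.5 N to start it, 10 N at the stop. A lip across the ramp, part of the pedal, holds the tin back and clears it only when the pedal is practically on its stop
- tread (a point): centre of the upper face of the pedal's flat ribbed tread (50 mm in x by 60 mm in y, 5 mm thick, level at rest, 85 mm above the counter), beside the ramp; at rest at dispenser x -87 mm, y -15 mm; moves with the pedal
- dish: grey ceramic proofing dish, open on top, 130 mm (x) by 170 mm (y) by 45 mm high, walls and floor 8 mm thick, about 0.5 kg; origin at the centre of its underside. Either end may go in first; its y runs along the bay's y when home
- tin_center (a point): centre of the tin: plain metal cylinder 54 mm in diameter and 80 mm long lying across the ramp, axis along x, 0.13 kg, at the start resting against the lip
- jar: bystander: tall glass jar with steel screw lid, 80 mm in diameter, 210 mm high, origin at centre of underside
- timer: bystander: white plastic kitchen timer with turning knob, 68 mm in diameter, 52 mm high, origin at centre of underside
- spoon: bystander: bamboo spoon 250 mm long, lying flat along its x, origin underneath near the middle
- scraper: bystander: steel bowl scraper 100 mm (x) by 150 mm (y) lying flat, 14 mm high, origin at centre of underside
Not all that is in view belongs to the job. What is shaped like the part that bears tin_center but purple or turquoise is not meant.

How it is judged:
By the outcome, as a careful person would: the job done as asked, in the order asked, and still so for the second after the job is handed in, with the robot touching nothing.
It also fails if it takes over 59 s, if anything falls off the work surface, if the arm or the gripper's body presses on something with over 40 N, if the wrist force passes 120 N, or if a joint passes its speed limit or range.

## Working session

There is one attempt and no reset: what is moved stays moved. The work goes in short steps, each a Python script; the robot and the scene stay as the last script left them, time stands still between calls to the robot, and variables do not carry over. Pictures are saved under pics/ and viewed, at most 10 in all, crops included, and the job is handed in when it is done.

```bash
mkdir -p pics; ls; cat > h.py <<'E'
import numpy as np, cv2
from bench import *
def world(c,u,v,z=None):
    K,R,t=c["intrinsics"],c["R"],c["t"]
    z=c["range_z"][int(v),int(u)] if z is None else z
    return R.T@(np.linalg.inv(K)@[u,v,1]*z-t)
def cloud(c,mask=None):
    K,R,t=c["intrinsics"],c["R"],c["t"]; d=c["range_z"]
    m=d>0
    if mask is not None: m=m&mask
    v,u=np.nonzero(m); z=d[m]
    P=np.linalg.inv(K)@np.vstack([u*z,v*z,z])
    return (R.T@(P-np.array(t).reshape(3,1))).T
def proj(c,X):
    p=c["intrinsics"]@(c["R"]@np.array(X)+c["t"]); return p[:2]/p[2]
E
python3 - <<'E'
from h import *
for n in("scene","top"):
    c=capture(n); cv2.imwrite(f"pics/{n}0.png",c["image"])
    print(n,"cam at",-c["R"].T@c["t"],"fwd",c["R"][2])
    for q in("dish","tin_center","tread","dispenser","jar","timer","spoon","scraper"):
        for s in silhouettes(n,q)[:4]:
            P=cloud(c,s["region"]); 
            print(q,round(s["conf"],2),np.round(s["xy"]),s["region"].sum(),np.round(np.median(P,0),3) if len(P) else None, np.round(np.percentile(P,[2,98],axis=0),3).tolist() if len(P) else None)
E
```

```text
pics
scene cam at [ 1.21510786 -0.57792359  0.81305001] fwd [-0.57390853  0.54696585 -0.60947302]
dish 0.71 [166. 297.] 5765 [ 0.53  -0.231  0.014] [[0.46, -0.319, 0.004], [0.615, -0.14, 0.046]]
tin_center 0.74 [357. 258.] 355 [0.734 0.123 0.045] [[0.706, 0.083, 0.022], [0.748, 0.145, 0.055]]
tin_center 0.68 [424. 231.] 913 [0.773 0.294 0.045] [[0.726, 0.269, 0.004], [0.805, 0.35, 0.055]]
tin_center 0.66 [322. 182.] 897 [0.566 0.186 0.121] [[0.511, 0.169, 0.09], [0.597, 0.218, 0.134]]
tin_center 0.61 [264. 166.] 722 [0.35  0.2   0.041] [[0.314, 0.172, 0.002], [0.366, 0.258, 0.055]]
tread 0.82 [294. 178.] 518 [0.48  0.178 0.085] [[0.438, 0.151, 0.05], [0.59, 0.217, 0.092]]
dispenser 0.65 [351. 170.] 5321 [0.575 0.275 0.092] [[0.446, 0.077, -0.0], [0.636, 0.393, 0.158]]
jar 0.87 [328. 281.] 4393 [ 0.793 -0.051  0.143] [[0.747, -0.066, 0.009], [0.813, -0.002, 0.211]]
timer 0.96 [246. 366.] 1314 [ 0.776 -0.222  0.03 ] [[0.74, -0.245, 0.001], [0.798, -0.186, 0.052]]
spoon 0.6 [398. 256.] 813 [0.771 0.215 0.013] [[0.624, 0.205, 0.002], [0.867, 0.24, 0.021]]
scraper 0.82 [317. 157.] 950 [0.
[... 813 characters left out ...]
, 0.008], [0.627, 0.392, 0.158]]
dispenser 0.33 [239. 242.] 684 [0.471 0.188 0.086] [[0.441, 0.156, 0.002], [0.503, 0.241, 0.09]]
jar 0.75 [323. 107.] 1750 [ 0.754 -0.02   0.195] [[0.735, -0.056, 0.019], [0.803, 0.014, 0.213]]
jar 0.54 [192. 203.] 5466 [0.564 0.28  0.097] [[0.45, 0.099, 0.003], [0.629, 0.393, 0.161]]
timer 0.83 [395. 122.] 583 [ 0.759 -0.206  0.032] [[0.733, -0.238, 0.01], [0.792, -0.179, 0.054]]
spoon 0.69 [224. 131.] 589 [0.749 0.22  0.014] [[0.628, 0.202, 0.001], [0.855, 0.242, 0.023]]
spoon 0.4 [229. 206.] 868 [0.553 0.199 0.13 ] [[0.514, 0.174, 0.106], [0.593, 0.228, 0.136]]
scraper 0.61 [159. 286.] 2573 [0.368 0.387 0.009] [[0.309, 0.313, 0.005], [0.429, 0.462, 0.015]]
```

View pics/scene0.png

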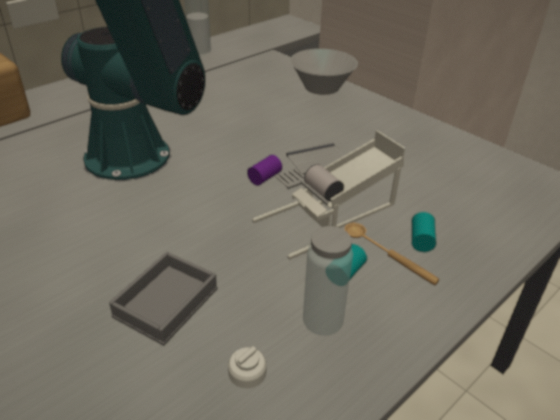

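View pics/top0.png

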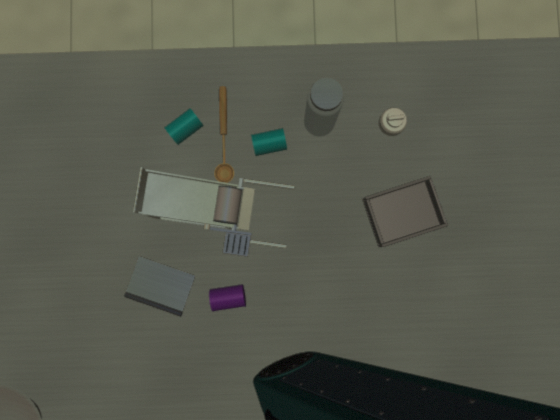

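The scene shows the grey dish at top-view pixel (407,211), long axis roughly along the bay. The white dispenser is at (193,203), its tread at (237,242) and its guides at (265,184) and (267,244). Tin look-alikes are turquoise at (268,141) and (183,126), and purple at (227,297). The real tin is the bare metal one on the ramp at (228,205). Next I fit the poses.

```bash
cat > pose.py <<'E'
from h import *
from scipy.spatial import cKDTree
def rect(P): 
    (cx,cy),(w,h),a=cv2.minAreaRect(P[:,:2].astype(np.float32)); return np.round([cx,cy,w,h,a],4)
def dish(n):
    c=capture(n); s=silhouettes(n,"dish")[0]; m=cv2.dilate(s["region"].astype(np.uint8),np.ones((7,7)))>0
    P=cloud(c,m); P=P[(P[:,2]>.036)&(P[:,2]<.052)]
    d,_=cKDTree(P).query(P,k=6); P=P[d[:,5]<.012]
    return rect(P),np.median(P[:,2]),len(P)
E
python3 - <<'E'
from pose import *
for n in("scene","top"):
    print(n,"dish",dish(n))
    c=capture(n); P=cloud(c)
    print(" counter z",np.percentile(P[(P[:,0]>.4)&(P[:,0]<.6)&(P[:,1]>-.1)&(P[:,1]<.05)][:,2],[5,50,95]))
    for nm,lo,hi in(("gL",.44,.53),("gR",.57,.64)):
        G=P[(P[:,0]>lo)&(P[:,0]<hi)&(P[:,1]>.03)&(P[:,1]<.14)&(P[:,2]>.006)&(P[:,2]<.02)]
        if len(G)>5:
            vx,vy,x0,y0=cv2.fitLine(G[:,:2].astype(np.float32),cv2.DIST_HUBER,0,.01,.01).ravel()
            print(nm,len(G),"x at y=.1:",x0+(.1-y0)*vx/vy,"dx/dy",vx/vy,"ymin",np.sort(G[:,1])[:3],"z",np.median(G[:,2]))
    B=P[(P[:,0]>.4)&(P[:,0]<.68)&(P[:,1]>.33)&(P[:,1]<.45)&(P[:,2]>.14)]; print(" back",len(B),rect(B) if len(B)>3 else 0,B[:,2].max() if len(B) else 0)
    s=silhouettes(n,"tread")[0]; T=cloud(c,s["region"]); T=T[(abs(T[:,2]-.085)<.006)&(T[:,0]<.515)]; print(" tread",len(T),rect(T),np.median(T[:,2]))
    A=P[(P[:,0]>.4)&(P[:,0]<.68)&(P[:,1]>.1)&(P[:,1]<.45)&(P[:,2]>.06)&(P[:,2]<.2)]; print(" all",rect(A))
    for s in silhouettes(n,"tin_center"):
        T=cloud(c,s["region"]); 
        if np.median(T[:,2])>.1: T=T[T[:,2]>.105]; print(" tin",rect(T),T[:,2].max())
c=capture("top"); cv2.imwrite("pics/crop.png",cv2.resize(c["image"][150:270,120:300],None,fx=4,fy=4,interpolation=2))
E
```

```text
scene dish (array([ 0.533 , -0.2276,  0.1335,  0.1721, 16.4042]), np.float64(0.043362867730191025), 1394)
 counter z [-2.54050000e-03  8.71507587e-05  2.71014797e-03]
gL 107 x at y=.1: 0.46430266 dx/dy 0.21608399 ymin [0.06718631 0.06736103 0.06812076] z 0.011150935157919109
gR 91 x at y=.1: 0.6143116 dx/dy 0.13313882 ymin [0.04115957 0.04219208 0.04245134] z 0.011134187333597898
 back 319 [5.88600e-01 3.87700e-01 1.31000e-02 1.03700e-01 7.71243e+01] 0.16872130075534147
 tread 364 [4.75000e-01 1.81100e-01 6.13000e-02 7.64000e-02 7.75143e+01] 0.08495846214597483
 all [ 0.5375  0.2713  0.2616  0.1667 80.1743]
 tin [5.52800e-01 1.97600e-01 5.33000e-02 8.71000e-02 8.23689e+01] 0.13595791285151929
top dish (array([ 0.5336, -0.2249,  0.1303,  0.1714, 16.2171]), np.float64(0.04445416360200169), 832)
 counter z [-0.00338771  0.00038569  0.00396237]
gL 96 x at y=.1: 0.46282133 dx/dy 0.17480302 ymin [0.0699437  0.07149571 0.07155987] z 0.011627258559130002
gR 143 x at y=.1: 0.6145197 dx/dy 0.17057294 ymin [0.03093845 0.03100911 0.03826975] z 0.0122887135873996
 back 266 [5.86900e-01 3.81400e-01 2.53000e-02 1.00000e-01 8.16539e+01] 0.16813825825002263
 tread 628 [4.75600e-01 1.94600e-01 8.11000e-02 6.75000e-02 8.00683e+01] 0.08544469458798987
 all [ 0.5379  0.2747  0.2607  0.162  79.8805]
 tin [5.54600e-01 2.02200e-01 5.40000e-02 8.13000e-02 8.01635e+01] 0.1375946398915862
```

View pics/crop.png

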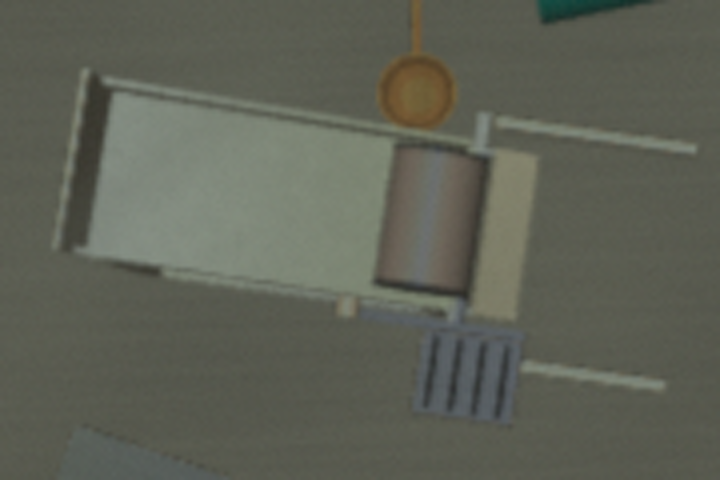

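The crop shows the bare metal tin on the white ramp, the tread centred near crop (469,373), and the two guides to its right. Now I combine the pose estimates and check them by projection.

```bash
python3 - <<'E'
from h import *
c=capture("top")
def onz(u,v,h):
    K,R,t=c["intrinsics"],c["R"],c["t"]; C=-R.T@t; d=R.T@np.linalg.inv(K)@[u,v,1]; return C+d*(h-C[2])/d[2]
px=lambda a,b:(120+(a+.5)/4-.5,150+(b+.5)/4-.5)
a=np.arctan(.173); X=np.array([np.cos(a),-np.sin(a)]); Y=np.array([np.sin(a),np.cos(a)])
O=np.array([.5525,.1815])
def loc(p): return np.round([(p[:2]-O)@X,(p[:2]-O)@Y],4)
for nm,p,h in(("tread c",(469,373),.085),("guideR end",(696,149),.012),("guideL end",(664,386),.012),("spout endR",(538,154),.066),("spout endL",(518,318),.066),("backR",(86,72),.165),("backL",(55,248),.165)):
    w=onz(*px(*p),h); print(nm,np.round(w,4),"disp",loc(w))
print(current_position(),current_orientation(),current_force())
E
```

```text
tread c [0.4668 0.1837 0.085 ] disp [-0.0848 -0.0124]
guideR end [0.6049 0.0453 0.012 ] disp [ 0.0748 -0.1253]
guideL end [0.4568 0.07   0.012 ] disp [-0.0753 -0.1262]
spout endR [0.597  0.1414 0.066 ] disp [ 0.0507 -0.032 ]
spout endL [0.499  0.1558 0.066 ] disp [-0.0483 -0.0345]
backR [0.6355 0.3811 0.165 ] disp [0.0477 0.2108]
backL [0.5394 0.3985 0.165 ] disp [-0.0499  0.2116]
[ 0.25650184 -0.54238072  0.22265066] [ 9.75708900e-01  2.19071089e-01 -7.34473614e-06 -3.36980156e-05] [ 0.15191277 -0.05762831 -0.06598606]
```

```bash
cat >> h.py <<'E'
O=np.array([.5535,.185]); A=np.arctan(.173)
X=np.array([np.cos(A),-np.sin(A)]); Y=np.array([np.sin(A),np.cos(A)])
D=lambda x,y,z: np.array([*(O+X*x+Y*y),z])
q=lambda th: [np.cos(th/2),np.sin(th/2),0,0]
E
python3 - <<'E'
from pose import *
psi=np.radians(16.3); c=np.array([.5333,-.2262]); dy=np.array([-np.sin(psi),np.cos(psi)])
g=c-.081*dy
move_gripper(.05)
move_ptp([*g,.12],q(psi))
print(servo_line([*g,.022],rate=.1,contact_N=6),current_position())
move_gripper(0); print(current_finger_gap(),current_grip_force(),current_force())
servo_line(D(0,-.235-.081,.022),q(-A),rate=.1)
print(current_position(),current_finger_gap(),current_force(),current_clock())
for n in("scene","top"): 
    r=dish(n)[0]; print(n,r,"disp",(r[:2]-O)@X,(r[:2]-O)@Y)
c=capture("scene"); cv2.imwrite("pics/pre.png",c["image"])
E
```

```text
False [ 0.55655954 -0.30428134  0.0226491 ]
0.007646270415334206 30.000250339508057 [-0.45207172  1.26024565  1.00190132]
[ 0.49932049 -0.12609457  0.0219959 ] 0.007591168639272956 [-1.41164516  1.18346081  1.43708929] 7.6
scene [ 5.13500e-01 -5.21000e-02  1.79500e-01  1.32800e-01  8.11358e+01] disp 0.001003395387595571 -0.24044833789755368
top [ 5.14800e-01 -3.84000e-02  1.56500e-01  1.30000e-01  8.02187e+01] disp -5.104181584740519e-05 -0.22672725331272597
```

View pics/pre.png

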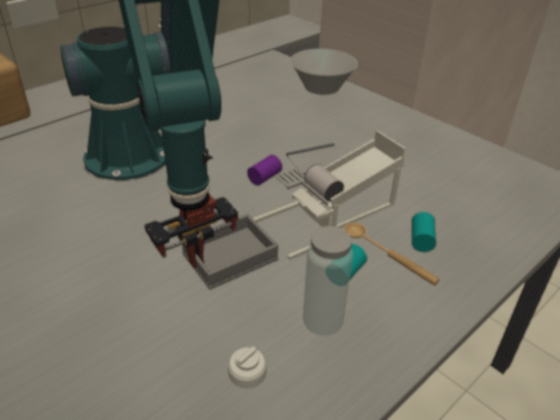

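The dish, held at (210,235), lines up with the guides. I'll slide it in now and stop on contact.

```bash
python3 - <<'E'
from pose import *
L=lambda:np.round([(current_position()[:2]-O)@X,(current_position()[:2]-O)@Y],4)
print(servo_line(D(0,-.185,.022),q(-A),rate=.08,contact_N=12),L(),current_force())
print(servo_line(D(0,-.150,.022),q(-A),rate=.02,contact_N=9),L(),current_force(),current_finger_gap())
for n in("scene","top"):
    r=dish(n)[0]; print(n,r,"disp",(r[:2]-O)@X,(r[:2]-O)@Y)
print(current_clock())
E
```

```text
False [ 0.     -0.1849] [-1.41936501 -0.68840995  0.1761582 ]
True [ 0.     -0.1667] [-0.40282661 -0.09227583  4.99793012] 0.007803588798160011
scene [ 0.5791  0.0767  0.2099  0.1054 53.2163] disp 0.043686966085534545 -0.10235086220565683
top [ 0.5392  0.1012  0.1675  0.1314 81.0257] disp 0.0001945107036348745 -0.08501112965715825
10.8333
```

```bash
python3 - <<'E'
from pose import *
L=lambda:np.round([(current_position()[:2]-O)@X,(current_position()[:2]-O)@Y],4)
move_gripper(.04)
servo_line(D(0,-.1667,.09),rate=.15)
print("released",current_force()); 
servo_line(D(0,-.215,.09),rate=.15); move_gripper(0)
servo_line(D(0,-.215,.02),rate=.15)
f0=current_force()
print(servo_line(D(0,-.165,.02),rate=.02,contact_N=9),L(),current_force()-f0)
servo_line(D(0,-.215,.02),rate=.15); servo_line(D(0,-.215,.15),rate=.2)
servo_line(D(-.09,-.25,.2),rate=.2)
for n in("scene","top"):
    r=dish(n)[0]; print(n,r,"disp",(r[:2]-O)@X,(r[:2]-O)@Y)
print(current_clock())
c=capture("top"); cv2.imwrite("pics/home.png",cv2.resize(c["image"][150:270,160:340],None,fx=4,fy=4,interpolation=2))
E
```

```text
released [-0.03920337  0.8459665   0.09915768]
True [-1.000e-04 -1.801e-01] [-0.98322565 -2.9904989   2.38545015]
scene [ 0.5402  0.106   0.1866  0.1344 80.9007] disp 0.00036162830918944067 -0.08011091826315557
top [ 0.5396  0.1017  0.1696  0.1303 80.1346] disp 0.0005034220794682982 -0.08445026090078056
17.6667
```

View pics/home.png

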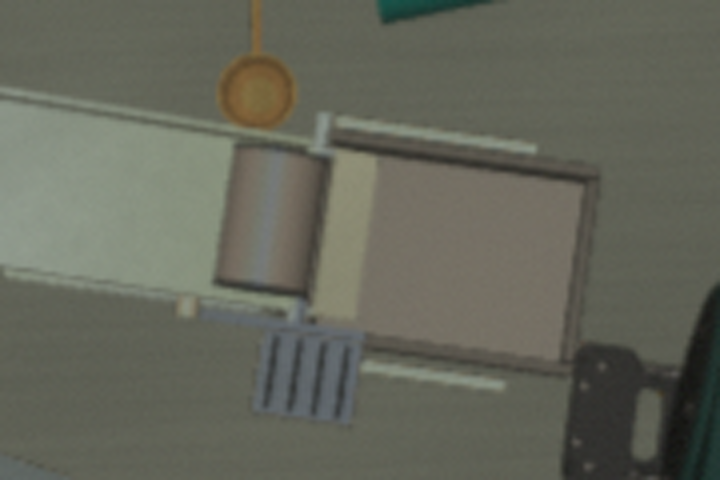

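The dish sits against the stop between the guides, clear of the gripper; rear wall at crop (590,270). Next is the pedal.

```bash
python3 - <<'E'
from pose import *
servo_line(D(-.09,-.015,.15),q(-A),rate=.2)
f0=current_force()
print(servo_line(D(-.09,-.015,.105),rate=.1,contact_N=5),current_force()-f0)
f0=current_force()
print(servo_line(D(-.09,-.015,.058),rate=.02,contact_N=17),current_position(),current_force()-f0)
sleep(.3); p=current_position(); print(p,current_force()-f0)
z=p[2]
for i in range(6):
    f=current_force()[2]-f0[2]
    if f>14.5: break
    z-=.0005; servo_line(D(-.09,-.015,z),rate=.01); sleep(.05)
    print(z,current_position()[2],current_force()[2]-f0[2])
sleep(.9); print(current_position(),current_force()-f0,current_clock())
c=capture("scene"); cv2.imwrite("pics/press.png",c["image"][100:300,150:450].repeat(2,0).repeat(2,1))
E
```

```text
False [ 0.02444185 -0.21512237  0.46218938]
True [0.46282533 0.18647594 0.0704947 ] [-2.53188832  0.14104017 11.23330264]
[0.46286199 0.186447   0.07055106] [-1.73081537  0.03615512 10.60494915]
0.07005106113916643 0.07083767960122725 10.299335458621384
0.06955106113916643 0.0704610901686617 11.482111579614998
0.06905106113916643 0.07032331724378345 16.404399777566926
[0.46292931 0.18631785 0.07033573] [-3.0155333   1.87570574 16.2374963 ] 23.3833
```

View pics/press.png

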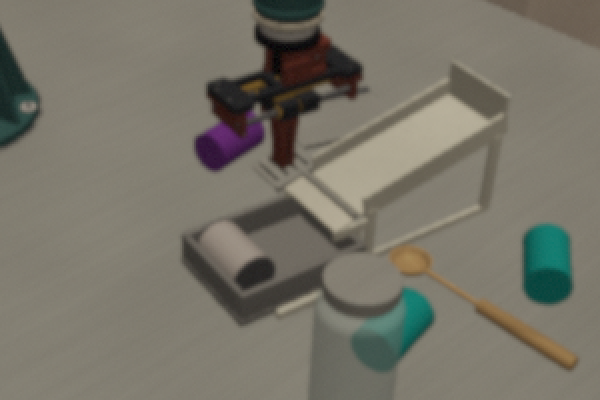

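The tin is lying in the dish at crop (235,250), and the pedal is on its stop at 16 N. I'll release the pedal and check that the dish is still home.

```bash
python3 - <<'E'
from pose import *
servo_line(D(-.09,-.015,.095),rate=.04); servo_line(D(-.09,-.015,.18),rate=.15)
servo_line(D(-.12,-.25,.25),rate=.25); sleep(.5)
for n in("scene","top"):
    r=dish(n)[0]; print(n,r,"disp",(r[:2]-O)@X,(r[:2]-O)@Y)
    c=capture(n)
    for s in silhouettes(n,"tin_center")[:4]:
        P=np.median(cloud(c,s["region"]),0); print(n,"tin",s["conf"],np.round(P,3))
    for k in ("tread","jar","timer","spoon","scraper"):
        s=silhouettes(n,k); print(k,np.round(np.median(cloud(c,s[0]["region"]),0),3) if s else None)
print(current_clock(),current_force())
c=capture("top"); cv2.imwrite("pics/end.png",cv2.resize(c["image"][150:270,160:340],None,fx=4,fy=4,interpolation=2))
E
```

```text
scene [ 0.5399  0.1062  0.1904  0.134  80.4275] disp 3.192576898571227e-05 -0.0799649859672674
scene tin 0.82 [0.774 0.294 0.045]
scene tin 0.7 [0.543 0.041 0.055]
scene tin 0.59 [0.349 0.198 0.041]
scene tin 0.53 [0.734 0.123 0.045]
tread [0.48  0.179 0.085]
jar [ 0.793 -0.051  0.142]
timer [ 0.775 -0.222  0.03 ]
spoon [0.769 0.216 0.013]
scraper [0.361 0.376 0.009]
top [ 0.5395  0.1016  0.1701  0.1303 79.948 ] disp 0.0004219325394956546 -0.08456584400886752
top tin 0.71 [0.528 0.053 0.058]
top tin 0.71 [0.759 0.313 0.05 ]
top tin 0.68 [ 0.76  -0.204  0.031]
top tin 0.65 [0.712 0.105 0.05 ]
tread [0.473 0.186 0.086]
jar [ 0.754 -0.02   0.191]
timer [ 0.759 -0.204  0.031]
spoon [0.748 0.22  0.014]
scraper [0.369 0.387 0.009]
27.4917 [ 0.28675734  0.71468164 -0.91568982]
```

View pics/end.png

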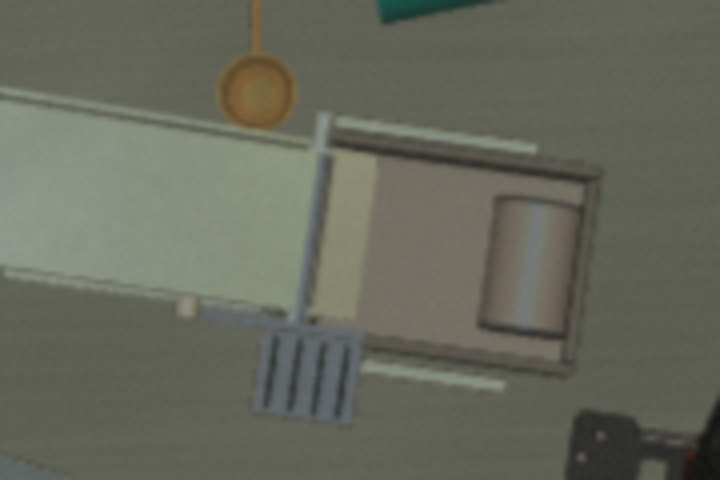

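The tin is in the dish at crop (530,265), the pedal is back up, and the bystanders haven't moved. The tin may have knocked the dish back by about a millimetre, so I'll check with a gentle touch on its rear wall.

```bash
python3 - <<'E'
from pose import *
L=lambda:np.round([(current_position()[:2]-O)@X,(current_position()[:2]-O)@Y],4)
servo_line(D(0,-.23,.15),q(-A),rate=.2); servo_line(D(0,-.215,.02),rate=.15)
servo_line(D(0,-.19,.02),rate=.05,contact_N=4); print(L())
print(servo_line(D(0,-.165,.02),rate=.012,contact_N=2.5),"touch",L())
print(servo_line(D(0,-.165,.02),rate=.015,contact_N=9),"home",L())
servo_line(D(0,-.215,.02),rate=.1); servo_line(D(0,-.24,.2),rate=.2); sleep(.5)
c=capture("top")
r=dish("top")[0]; print(r,(r[:2]-O)@X,(r[:2]-O)@Y,current_clock())
c=capture("top")
print([(round(s["conf"],2),np.round(np.median(cloud(c,s["region"]),0),3)) for s in silhouettes("top","tin_center")])
E
```

```text
[-1.000e-04 -1.898e-01]
True touch [-0.0003 -0.1801]
True home [-0.0006 -0.1801]
[ 0.5393  0.1016  0.1689  0.1302 80.3374] 0.00022485989143604737 -0.08459993757698184 33.725
[(0.81, array([0.759, 0.313, 0.05 ])), (0.79, array([0.34 , 0.216, 0.05 ])), (0.72, array([0.713, 0.103, 0.051])), (0.71, array([0.528, 0.054, 0.059]))]
```

The dish is home: the touch came at -0.1801, the same as before. The tin is in it.

```bash
python3 -c "
from bench import *
print(close_job())"
```

```text
the job is handed in; nothing more can be done
None
```

Job handed in at about 34 s: the dish is home against the stop, the pedal was held on its stop for about a second at 16 N and is back up, the tin is lying in the dish, and the other things look unmoved.

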